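# Pin a tape roll in its stand with the spindle until the latch clicks

## Task

The roll is already standing on the rails of the plywood roll stand. Take the spindle from its wooden rest by the handle, thread it through the entry-side cheek (the one with the latch), the core of the roll and the far cheek, and push it fully home until the spring latch drops behind its collar. Let go and leave the roll in the stand; do not disturb the mug, the black tape or the cork block.

Things in the scene. Friction and masses are not known exactly. Their poses are not given: they have to be found in the camera images.
- spindle_handle (a point): Centre of the handle of the spindle (loose, straight, 200 mm, 0.21 kg): pale wooden handle 26 x 26 mm, 78 mm long, then black collar, then steel shaft. Spindle's own y axis is its axis: shaft to -y, handle's free end to +y. At the start it lies level in the rest, axis 45 mm above the table, the handle clear of the rest on all sides.
- spindle_collar (a point): Centre of the collar's front face, on the spindle's axis, 55 mm from the handle's centre towards -y and 106 mm from the tip. Collar 16 mm long: flat back face 40 mm across where the handle begins, 3 mm full-width rim, then a cone down to 23 mm across at this front face. Axes as the spindle's.
- spindle_tip (a point): Tip of the spindle, on its axis, 161 mm from the handle's centre towards -y; axes as the spindle's. The shaft is 16 mm across, its last 14 mm taper to 8 mm at the tip.
- rest: Wooden spindle rest, fixed; origin at the centre of its underside. Base 50 x 110 x 10 mm, two notched blocks at its y = -38 and +38 mm, 50 mm high, notches open at the top; the shaft lies in them along the rest's y axis, handle to +y: lift it straight up.
- stand: Plywood roll stand, fixed; origin at centre of underside, base 120 (x) x 130 (y) x 12 mm. Two cheeks 90 mm wide, 12 mm thick, tops 113 mm up: entry cheek y +31 to +43 mm, far cheek y -43 to -31 mm. Each has a 19 mm bore, on one level axis along y at x = 0, 85 mm up. Spindle goes in from +y towards -y. Latch bracket over the entry side: 34 mm wide, 117 mm high, out to y = +73 mm.
- entry_bore (a point): Centre of the entry cheek's bore at its outer face (stand y = +43 mm, 85 mm above the table); axes as the stand's. Fully home, the collar's front face sits against this face.
- far_bore (a point): Centre of the far cheek's bore at its outer face (stand y = -43 mm, 85 mm above the table); axes as the stand's. With the spindle home the tip sticks out 20 mm beyond it.
- latch (a joint): Spring latch: how far it is lifted, m (0 down, 0.011 most). Steel block 18 x 8 x 22 mm over the bore axis, stand y +60.5 to +68.5 mm. Down, its foot is 15.5 mm above the axis: the shaft passes under it; the collar's cone, pushed past with 3 to 8 N, lifts it 4.5 mm; then it drops behind the collar, which keeps 1.5 mm of play. Top 123 mm above the table (134 lifted).
- roll_center (a point): Centre of the roll: loose cardboard-brown roll 96 mm in diameter, 48 mm wide, with a 40 mm open core, standing on two steel rails between the cheeks; its own y axis is the core's axis, in line with the bores to a few mm. 0.3 kg.
- mug: White mug 80 mm across, 90 mm high; origin at the centre of its underside. Leave alone.
- tape: Black tape roll lying flat, 100 mm across, 25 mm high; origin at the centre of its underside. Leave alone.
- sanding_block: Cork sanding block 70 x 110 x 35 mm; origin at the centre of its underside. Leave alone.
Mind the look-alikes: they are no part of the job. Of the things that look like the part that bears spindle_handle, the smallest one is meant.

How it is judged:
On the way:
1. the shaft spans both cheeks through the bores, not yet home (y of spindle_tip in the frame of far_bore below 0.008 m and x of spindle_tip in the frame of far_bore between -0.006 and 0.006 m and z of spindle_tip in the frame of far_bore between -0.006 and 0.006 m and y of spindle_collar in the frame of entry_bore above 0.006 m and angle between the y axis of spindle_tip and the y axis of far_bore, either way round below 0.1 rad), for 0.05 s.
At the end, for the whole second after the job is handed in: Spindle through both bores within 0.1 rad of their axis, collar front within 4 mm of the entry cheek and 6 mm of the bore centre; latch lifted under 2 mm; roll between the cheeks on the shaft, its centre within 65 mm of each outer bore mouth; all at rest, let go (y of spindle_collar in the frame of entry_bore below 0.004 m and distance between spindle_collar and entry_bore below 0.006 m and angle between the y axis of spindle_tip and the y axis of far_bore, either way round below 0.1 rad and value of joint latch below 0.002 m and distance between roll_center and far_bore below 0.065 m and distance between roll_center and entry_bore below 0.065 m and linear speed of each of spindle, roll below 0.02 m/s); the robot touches nothing.
It fails at once if mug moved more than 30 mm (distance of mug from where it was at the start of the episode above 0.03 m).
It fails at once if black tape moved more than 30 mm (distance of tape from where it was at the start of the episode above 0.03 m).
It fails at once if cork block moved more than 30 mm (distance of sanding_block from where it was at the start of the episode above 0.03 m).
It also fails if it takes over 40 s, if anything falls off the work surface, if the arm or the gripper's body presses on something with over 40 N, if the wrist force passes 120 N, or if a joint passes its speed limit or range.

## Robot

A 6-joint arm with a two-finger parallel gripper is mounted at the origin on the work surface. World frame = base frame: x ahead of the robot, y to its left, z up, the work surface at z = 0. Lengths are in m, angles in rad, forces in N, time in s.
With the tool pointing down it reaches from about 0.325 to 0.875 m from the base axis. Payload 4.4 kg.
Tool frame: the origin (TCP) lies between the finger pads; the fingertips stand 14 mm ahead of it and the grasp point (between the pads) lies 5 mm behind it; x points along the fingers, y is the direction in which the jaws open and shut, and the axes are right-handed (so a half turn about x gives the same grasp; the last joint's range is limited). The gripper opens to 85 mm and grips with 20 to 120 N. Pads are 22 mm wide; open, the fingers measure 114 mm over their backs; the gripper's body (76 mm by 85 mm) begins 54 mm behind the grasp point. The pads swing forward as they close: fully open they stand 13 mm farther back than shut.
Start: joints at [-1.373, 0.207, 1.542, -0, 1.393, -0.15], TCP at [0.196, -0.541, 0.245] pointing down, gripper open.
Joint ranges: [-2.73, 2.73], [-0.86, 2.22], [0.23, 2.46], [-1.11, 4.25], [0.08, 2.63], [-2.82, 2.82]. Speed limits (rad/s): [2.79, 2.79, 3.14, 3.14, 3.14, 3.14].

## Interface

Orientations are given as a unit quaternion [x, y, z, w].
In Python, from workcell import manip gives the robot as it stands. The module is installed in compiled form; this text tells all that it offers.
- The arm moves only by the tool arm_command, never from a script. Its argument "series" is one flat list of numbers, 7 for each row, row after row: the shift along the tool's x, y, z in m, then the turn, a rotation vector about the tool's x, y, z in rad, then the opening, from 0 (shut) to 1 (fully open). In form: [dx, dy, dz, rx, ry, rz, jaw, dx, dy, dz, rx, ry, rz, jaw, ...]. A call has 1 to 12 rows; each row is the pose to reach, as a shift and turn from the pose commanded when the call began, along the tool's axes at that moment; what a row does not reach only later rows make up. A row lasts 1/8 s, in which the tool goes at most 62.5 mm and 10.7 degrees, less where a joint would pass 70% of its speed; a pose out of reach is approached as far as the arm can. A call with a gripper value outside its range is refused whole. The fingers move at their own pace and stop on an object; "newtons" is the grip in N (left out, the last holds). Time passes only in rows, so rows that repeat a pose let the fingers close. It gives the time, the measured TCP pose, the force and the opening at its end, in the units of the state.
- manip.state(): the state, without advancing time (a new reading comes with each control period).
- manip.grab_frame(name): name is "side" or "top" or "wrist"; returns a dict with "pixels" (480x640x3 uint8, red, green, blue), "camera_matrix" (3x3 intrinsics, pixels), "position" and "orientation" of the camera in the world. Camera axes: x right, y up, looking along -z (the intrinsics and any distortion apply to the point x, -y, -z); pixel columns grow to the right and rows downward; lengths in m; the calibration is good to about 2 mm. A picture is of the moment at which its call begins. There is no depth.
- manip.hand_in(): hands the job in, once; it reports no verdict.
The state is a dict: "time_s": time; "q": joint angles; "qvel": joint speeds; "effort": joint torques, N m; "tool_pos": TCP position; "eef_rot": TCP orientation; "wrist_force": force on the tool from outside, world axes, zero at the start; "torque": the same for the moment, N m; "gripper_width": finger opening in m.
Only numpy, scipy, OpenCV 4.12 (cv2) and the standard library are available. Lean on these libraries where they do the work, as an engineer would, in place of code of your own. Each camera call takes 0.05 s, during which the arm holds its last target. There are 200 camera calls.

## Working session

There is one attempt and no reset: what is moved stays moved. The work goes in short steps, Python scripts to look and compute and a tool call to move; the robot and the scene stay as the last step left them, time stands still between calls to the robot, and variables do not carry over. Pictures are saved under pics/ and viewed, about 8 in all and at most 12, crops included, and the job is handed in when it is done.

Besides the shell and the picture viewer there is one more tool, called after "Emit:" as name(argument=value, ...) on one line, values as JSON. arm_command: Moves the arm, as the interface text tells. Its arguments: {"type":"object","properties":{"series":{"type":"array","items":{"type":"number"}},"newtons":{"type":"number"}},"required":["series"]}

```bash
mkdir -p pics
cat > h.py <<'E'
import numpy as np,cv2,pickle
from workcell import manip
from scipy.spatial.transform import Rotation as R
def grab(n,tag):
    f=manip.grab_frame(n); cv2.imwrite(f'pics/{tag}.png',f['pixels'][:,:,::-1]); pickle.dump(f,open(f'pics/{tag}.pkl','wb')); return f
def load(tag): return pickle.load(open(f'pics/{tag}.pkl','rb'))
def ray(f,u,v):
    K=np.array(f['camera_matrix']); d=np.linalg.inv(K)@[u,v,1]; d=np.array([d[0],-d[1],-d[2]])
    return np.array(f['position']),R.from_quat(f['orientation']).apply(d)
def atz(f,u,v,z):
    p,d=ray(f,u,v); return p+d*(z-p[2])/d[2]
def proj(f,P):
    c=R.from_quat(f['orientation']).inv().apply(np.array(P)-f['position']); c=c*[1,-1,-1]
    q=np.array(f['camera_matrix'])@c; return q[:2]/q[2]
def tri(f1,a,f2,b):
    p1,d1=ray(f1,*a);p2,d2=ray(f2,*b);A=np.stack([d1,-d2],1);s=np.linalg.lstsq(A,p2-p1,rcond=None)[0]
    x,y=p1+s[0]*d1,p2+s[1]*d2;return (x+y)/2,np.linalg.norm(x-y)
E
python3 - <<'E'
from h import *
for n in['top','side']:
    f=grab(n,n+'0'); print(n,[np.round(f[k],3).tolist() for k in f if k!='pixels'],[k for k in f])
print(manip.state())
E
```

```text
top [[[619.234, 0.0, 333.113], [0.0, 619.234, 247.579], [0.0, 0.0, 1.0]], [0.389, 0.09, 1.768], [0.022, -0.027, -0.699, 0.714]] ['pixels', 'camera_matrix', 'position', 'orientation']
side [[[496.636, 0.0, 323.327], [0.0, 496.636, 244.244], [0.0, 0.0, 1.0]], [0.053, 0.752, 0.915], [-0.11, 0.351, 0.895, -0.253]] ['pixels', 'camera_matrix', 'position', 'orientation']
{'time_s': 0.1, 'q': array([-1.37349635e+00,  2.07334302e-01,  1.54284266e+00, -1.44967141e-05,
        1.39352351e+00, -1.50506360e-01]), 'qvel': array([-3.32388261e-04, -1.35010001e-03, -4.75346241e-03, -3.57401871e-05,
       -6.88490891e-04, -9.05447030e-04]), 'effort': array([-6.34857515e-04, -3.84094691e+01, -2.92549342e+01, -3.97977101e-04,
        4.78805829e-03, -6.61949557e-06]), 'tool_pos': array([ 0.19582896, -0.53990805,  0.24422716]), 'eef_rot': array([-0.69641841, -0.12309497,  0.69646336, -0.12160516]), 'wrist_force': array([-0.19799511, -0.40256679, -0.42215044]), 'torque': array([-0.03502899, -0.02328801, -0.06620693]), 'gripper_width': 0.0853561577576004}
```

View pics/top0.png

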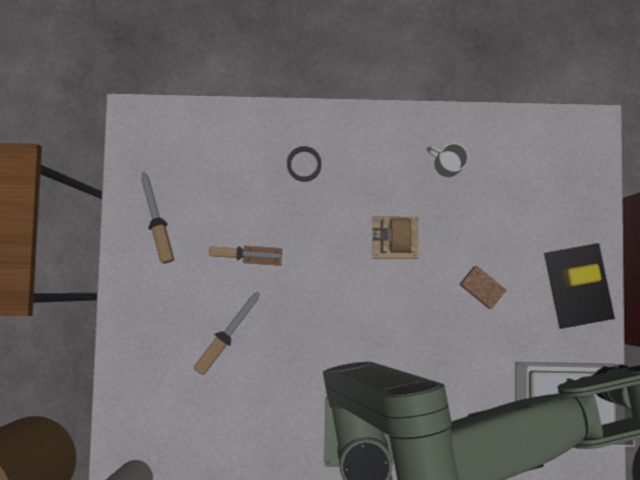

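View pics/side0.png

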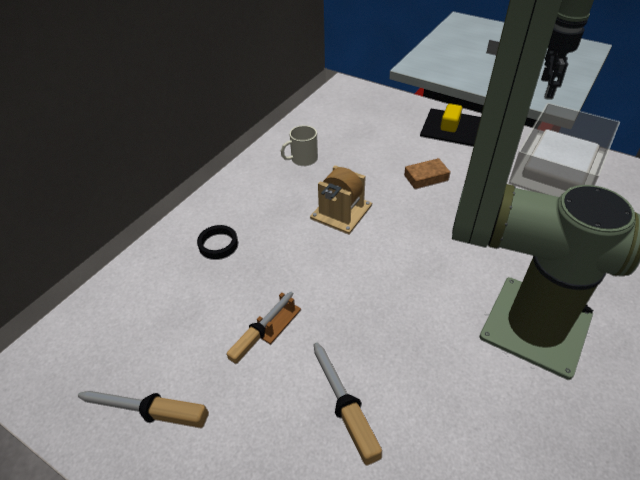

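Candidates for the spindle (top image): the one in the rest (handle 225,252), one at (160,240) and one at (208,355). The last two are larger and lie on the table, so I choose the one in the rest. I'll check it in a close crop together with the stand.

Run:
```python
from h import *
a=cv2.imread('pics/top0.png');b=cv2.imread('pics/side0.png')
c=lambda im,x,y,w,h,s:cv2.resize(im[y:y+h,x:x+w],None,fx=s,fy=s,interpolation=cv2.INTER_CUBIC)
r1=np.hstack([c(a,200,225,100,60,4),c(a,360,205,100,60,4)])
r2=np.hstack([c(b,220,285,100,85,4),c(b,300,160,100,85,4)])
cv2.imwrite('pics/crop.png',np.vstack([r1,r2]))
```

```text
(no output)
```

View pics/crop.png

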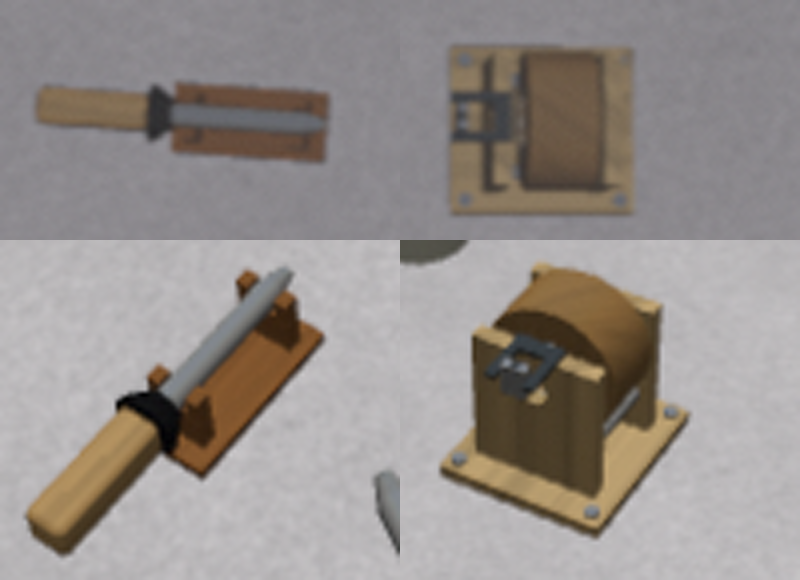

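Run:
```python
from h import *
t=load('top0');s=load('side0')
e=atz(t,209,251,.045);p=atz(t,281.5,255.5,.045)
print('hand end',e,'tip',p,np.linalg.norm(e-p),np.degrees(np.arctan2(*(e-p)[:2])))
C=[atz(t,u,v,.012) for u,v in[(372.2,216),(418.5,216),(418.5,258.2),(372.2,258.2)]]
print(np.round(C,4),np.mean(C,0))
for u,v in[(310,216.5),(349.2,233.8),(372,203)]: print('side',atz(s,u,v,.012 if u!=349.2 else 0.006))
print('side tip',atz(s,291.5,293,.045),'end', atz(s,232,356,.045))
for n,uv in dict(mug=(452,160),tape=(304,163),cork=(484,287),k1=(258,294),k1c=(223,338),k2=(145,175),k2c=(157,223)).items(): print(n,atz(t,*uv,.03))
st=manip.state();print(R.from_quat(st['eef_rot']).as_matrix().round(3))
f=manip.grab_frame('wrist');print(f['position'],R.from_quat(f['orientation']).as_matrix().round(3),f['camera_matrix'])
```

```text
hand end [0.49322692 0.42462906 0.045     ] tip [0.48511993 0.22260837 0.045     ] 0.20218328347444486 2.298017596783557
[[ 0.6056 -0.0305  0.012 ]
 [ 0.6085 -0.1627  0.012 ]
 [ 0.4878 -0.1642  0.012 ]
 [ 0.4849 -0.0325  0.012 ]] [ 0.54671846 -0.09747906  0.012     ]
side [ 0.60006862 -0.0249907   0.012     ]
side [ 0.48257361 -0.02781053  0.006     ]
side [ 0.48499533 -0.15493041  0.012     ]
side tip [0.4821128  0.22901612 0.045     ] end [0.49441486 0.4204758  0.045     ]
mug [ 0.7688018  -0.25369796  0.03      ]
tape [0.75039796 0.16711999 0.03      ]
cork [ 0.40993326 -0.34653001  0.03      ]
k1 [0.37671871 0.28646721 0.03      ]
k1c [0.25263598 0.38003747 0.03      ]
k2 [0.70559849 0.61604364 0.03      ]
k2c [0.56986771 0.57649643 0.03      ]
[[-0.     0.341 -0.94 ]
 [ 0.002 -0.94  -0.341]
 [-1.    -0.002 -0.   ]]
[ 0.26762835 -0.51383672  0.37245835] [[ 0.342  0.896  0.282]
 [-0.94   0.327  0.101]
 [-0.002 -0.3    0.954]] [[348.5669593    0.         318.82574946]
 [  0.         348.5669593  236.52232656]
 [  0.           0.           1.        ]]
```

The crop confirms it: the slim spindle lies in the notched rest, with its handle end at (209,251) and tip at (281,255) in the top image. The stand base spans (372–418, 216–258), with the latch on +y. Next I fly over the stand for one close look.

Emit:
arm_command(series=[-0.006,-0.364,-0.505,-1.222,0,0,1,-0.006,-0.364,-0.505,-1.222,0,0,1,-0.006,-0.364,-0.505,-1.222,0,0,1,-0.006,-0.364,-0.505,-1.222,0,0,1,-0.006,-0.364,-0.505,-1.222,0,0,1,-0.006,-0.364,-0.505,-1.222,0,0,1,-0.006,-0.364,-0.505,-1.222,0,0,1,-0.006,-0.364,-0.505,-1.222,0,0,1,-0.006,-0.364,-0.505,-1.222,0,0,1,-0.006,-0.364,-0.505,-1.222,0,0,1,-0.006,-0.364,-0.505,-1.222,0,0,1,-0.006,-0.364,-0.505,-1.222,0,0,1], newtons=80)

```text
time_s: 1.65
tool_pos: [0.5462, -0.0263, 0.2507]
eef_rot: [-0.5, -0.5, 0.501, -0.5]
wrist_force: [-0.2, -0.2, -0.1]
gripper_width: 0.0855
```

Run:
```python
from h import *
f=grab('wrist','w1');s=manip.state()
print(s['time_s'],s['tool_pos'],s['q'],s['wrist_force']);print(R.from_quat(s['eef_rot']).as_matrix().round(4))
```

```text
1.7 [ 0.54595372 -0.02694593  0.25079947] [-2.07348864e-01  1.42974621e-01  1.60410685e+00 -5.89452021e-04
  1.39576904e+00 -2.05587170e-01] [ 0.15981582  0.05067096 -0.08942532]
[[-1.4e-03  1.0e+00 -1.7e-03]
 [-3.0e-04 -1.7e-03 -1.0e+00]
 [-1.0e+00 -1.3e-03  3.0e-04]]
```

View pics/w1.png

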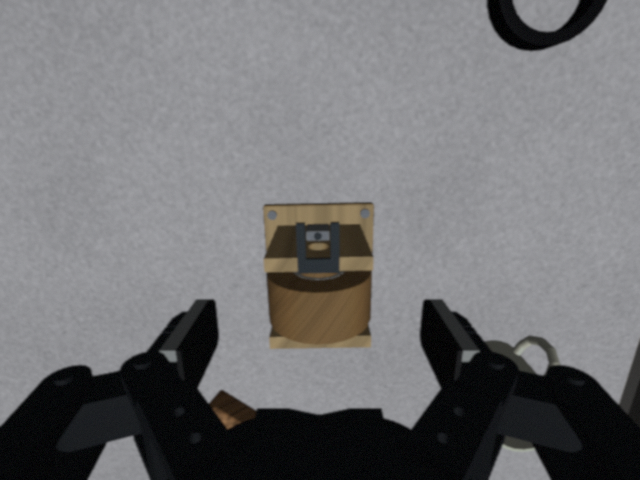

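Wrist view: stand at the centre, base near edge (264,205)–(374,203), latch bracket near (318,245). I'll enlarge it to read the corners.

Run:
```python
from h import *
a=cv2.imread('pics/w1.png')[195:355,250:390]
cv2.imwrite('pics/w1c.png',cv2.resize(a,None,fx=3.75,fy=3.75,interpolation=cv2.INTER_CUBIC))
```

```text
(no output)
```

View pics/w1c.png

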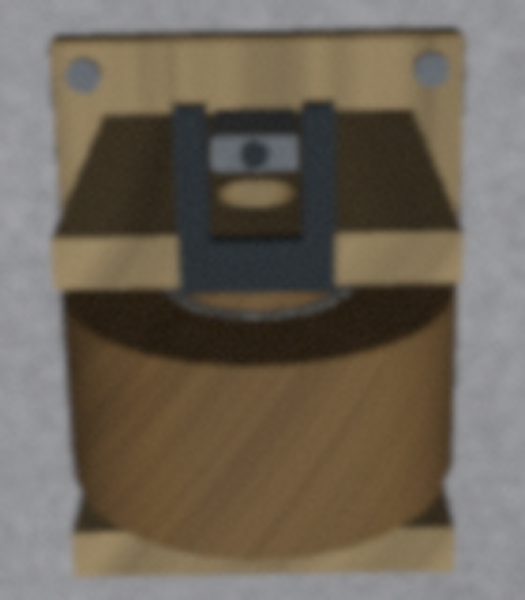

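```bash
cat > fit.py <<'E'
from h import *
from scipy.optimize import least_squares
w=load('w1');t=load('top0')
M=[(w,53,236,-45,43,113),(w,462,231,45,43,113),(w,53,290,-45,31,113),(w,462,283,45,31,113),(w,76,574,-45,-43,113),(w,452,571,45,-43,113),(w,53,40,-60,65,12),(w,462,32,60,65,12),(w,172,105,-17,73,117),(w,334,102,17,73,117)]
M=[(f,u/3.75+250-.4,v/3.75+195-.4,*np.array(p)/1000.) for f,u,v,*p in M]
T=[(t,372.2,216,60,65,12),(t,418.5,216,60,-65,12),(t,418.5,258.2,-60,-65,12),(t,372.2,258.2,-60,65,12)]
T=[(f,u,v,*np.array(p)/1000.) for f,u,v,*p in T]
def wp(x,p):
    c,s=np.cos(x[2]),np.sin(x[2]);return [x[0]+c*p[0]-s*p[1],x[1]+s*p[0]+c*p[1],p[2]+(x[3] if len(x)>3 else 0)]
def fit(L,x0): return least_squares(lambda x:np.concatenate([proj(f,wp(x,p))-[u,v] for f,u,v,*p in L]),x0)
if __name__=='__main__':
    for L,x0 in((M,[.547,-.1,0]),(M,[.547,-.1,0,0]),(T,[.547,-.1,0]),(M+T,[.547,-.1,0])):
        r=fit(L,x0);print(r.x.round(4),r.fun.round(1))
E
python3 fit.py
```

```text
[ 0.5459 -0.0936  0.0189] [-0.9  0.3  0.5 -0.2  0.1 -0.6  0.1 -0.4 -0.6  0.5  0.4 -0.1 -1.6 -0.2
  1.3  0.  -0.   0.4  0.5  0.5]
[ 0.5459 -0.0942  0.0189 -0.0016] [-0.5  0.3  0.2 -0.2  0.4 -0.6 -0.2 -0.5 -0.3  0.   0.1 -0.6 -1.3  0.1
  1.   0.3  0.1  0.6  0.4  0.7]
[ 0.5467 -0.0975  0.0186] [ 0.3  0.  -0.5  0.2 -0.2 -0.   0.4 -0.2]
[ 0.5459 -0.0937  0.0191] [-0.8  0.4  0.6 -0.   0.2 -0.4  0.1 -0.3 -0.5  0.7  0.4  0.  -1.6 -0.
  1.3  0.2  0.   0.6  0.5  0.6 -1.   0.3 -1.8  0.4 -1.5  0.2 -0.9  0.1]
```

Emit:
arm_command(series=[0,-0.054,-0.411,0.04,0,0,1,0,-0.054,-0.411,0.04,0,0,1,0,-0.054,-0.411,0.04,0,0,1,0.05,-0.054,-0.411,0.04,0,0,1,0.05,-0.054,-0.411,0.04,0,0,1,0.05,-0.054,-0.411,0.04,0,0,1,0.05,-0.054,-0.411,0.04,0,0,1,0.05,-0.054,-0.411,0.04,0,0,1,0.05,-0.054,-0.411,0.04,0,0,1,0.05,-0.054,-0.411,0.04,0,0,1])

```text
time_s: 2.95
tool_pos: [0.4941, 0.3829, 0.2019]
eef_rot: [0.511, 0.489, -0.511, 0.489]
wrist_force: [-0.3, -0.4, 0.1]
gripper_width: 0.0852
```

Run:
```python
from h import *
f=grab('wrist','w2');s=manip.state()
print(s['time_s'],s['tool_pos'],s['q'],s['wrist_force']);print(R.from_quat(s['eef_rot']).as_matrix().round(4))
print(proj(f,[.4917,.384,.045]))
```

```text
3.0 [0.49404202 0.3831324  0.20193432] [ 5.21437050e-01  3.46525220e-01  1.45685402e+00 -2.71608811e-04
  1.33740756e+00  5.65149416e-01] [-0.45381782  0.71789861  0.20334976]
[[ 8.00e-04  9.99e-01 -4.36e-02]
 [ 2.00e-04 -4.36e-02 -9.99e-01]
 [-1.00e+00  8.00e-04 -2.00e-04]]
[316.12317948 220.89780283]
```

View pics/w2.png

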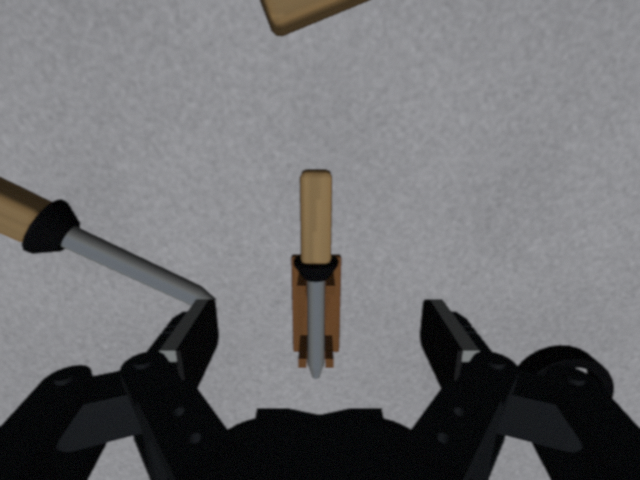

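Run:
```python
from h import *
f=load('w2')
tip=atz(f,317.3,376,.045);h=atz(f,316.4,220,.045);e=atz(f,316.4,171,.038)
print(tip,h,e);d=h-tip;d/=np.linalg.norm(d);print('yaw',-d[0]/d[1],'hc',tip+.161*d, e-.039*d)
```

```text
[0.48576506 0.22684207 0.045     ] [0.49196899 0.38477326 0.045     ] [0.49372449 0.42487228 0.038     ]
yaw -0.039282527217107274 hc [0.49208467 0.38771799 0.045     ] [0.49219365 0.38590234 0.038     ]
```

The view shows the spindle handle at x 301–332, y 170–262, the tip at (317,376), and the jaws clear on both sides. Descend and grip.

Emit:
arm_command(series=[0.05,-0.002,-0.012,-0.004,0,0,1,0.1,-0.002,-0.012,-0.004,0,0,1,0.14,-0.002,-0.012,-0.004,0,0,1,0.159,-0.002,-0.012,-0.004,0,0,1,0.159,-0.002,-0.012,-0.004,0,0,1,0.159,-0.002,-0.012,-0.004,0,0,0,0.159,-0.002,-0.012,-0.004,0,0,0,0.159,-0.002,-0.012,-0.004,0,0,0,0.159,-0.002,-0.012,-0.004,0,0,0,0.159,-0.002,-0.012,-0.004,0,0,0,0.159,-0.002,-0.012,-0.004,0,0,0], newtons=80)

```text
time_s: 4.38
tool_pos: [0.4923, 0.3973, 0.0432]
eef_rot: [0.51, 0.491, -0.509, 0.491]
wrist_force: [0.6, 0.7, 5.3]
gripper_width: 0.0247
```

Emit:
arm_command(series=[-0.03,0,0,0,0,0,0,-0.07,0,0,0,0,0,0,-0.11,0,0,0,0,0,0,-0.13,0,0,0,0,0,0,-0.13,0,0,0,0,0,0,-0.13,0,0,0,0,0,0])

```text
time_s: 5.12
tool_pos: [0.4902, 0.3961, 0.1697]
eef_rot: [-0.508, -0.491, 0.511, -0.49]
wrist_force: [-0.2, 1.1, -2.8]
gripper_width: 0.025
```

Run:
```python
from h import *
f=grab('wrist','w3');g=grab('side','s3');s=manip.state()
print(s['time_s'],s['tool_pos'],s['wrist_force'],s['torque'],s['gripper_width']);print(R.from_quat(s['eef_rot']).as_matrix().round(4))
a=f['pixels'][200:480,150:490,::-1]
p=s['tool_pos'];u,v=proj(g,p).astype(int);print(u,v)
b=g['pixels'][max(v-60,0):v+60,max(u-80,0):u+80,::-1]
print('crop off',max(u-80,0),max(v-60,0))
A=cv2.resize(a,None,fx=1.4,fy=1.4);B=cv2.resize(b,(int(b.shape[1]*A.shape[0]/b.shape[0]*.75),int(A.shape[0]*.75)),interpolation=cv2.INTER_CUBIC)
B2=np.zeros((A.shape[0],B.shape[1],3),np.uint8);B2[:B.shape[0]]=B
cv2.imwrite('pics/m3.png',np.hstack([A,B2])[:, :800]);print(A.shape,B.shape)
```

```text
5.225 [0.49016755 0.39603314 0.16949364] [ 0.38580317 -0.43580455 -2.3905526 ] [ 0.18769136  0.01185391 -0.00462744] 0.02471530895979095
[[-0.0042  0.9993 -0.0371]
 [-0.0024 -0.0371 -0.9993]
 [-1.     -0.0041  0.0025]]
231 311
crop off 151 251
(392, 476, 3) (294, 392, 3)
```

View pics/m3.png

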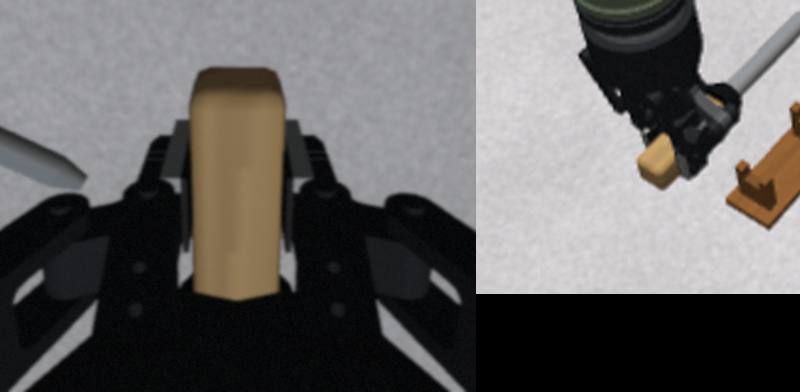

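Emit:
arm_command(series=[0.01,0.01,0.04,-0.01,0,0,0,0.025,0.02,0.08,-0.02,0,0,0,0.04,0.035,0.13,-0.04,0,0,0,0.06,0.05,0.18,-0.056,0,0,0,0.08,0.0594,0.21,-0.056,0,0,0,0.0868,0.0594,0.2222,-0.056,0,0,0,0.0868,0.0594,0.2222,-0.056,0,0,0,0.0868,0.0594,0.2222,-0.056,0,0,0])

```text
time_s: 6.22
tool_pos: [0.5429, 0.1739, 0.086]
eef_rot: [0.495, 0.505, -0.495, 0.505]
wrist_force: [0.7, -0.1, -2.2]
gripper_width: 0.0246
```

Run:
```python
from h import *
f=grab('top','t4');g=grab('side','s4');s=manip.state()
print(s['time_s'],s['tool_pos'],s['wrist_force'],s['torque'],s['gripper_width']);Rm=R.from_quat(s['eef_rot']).as_matrix();print(Rm.round(4))
P=s['tool_pos']+Rm@[-.0018,0,.1715];print('tip exp',P,proj(f,P),proj(g,P))
print('bore',proj(f,[.5452,-.052,.085]),proj(g,[.5452,-.052,.085]))
L=[]
for im,n in((f,5),(g,5)):
    u,v=proj(im,P).astype(int);x,y=u-40,v-40
    print('off',x,y);L.append(cv2.resize(im['pixels'][y:y+80,x:x+80,::-1],None,fx=n,fy=n,interpolation=cv2.INTER_CUBIC))
cv2.imwrite('pics/m4.png',np.hstack(L))
```

```text
6.325 [0.54312777 0.17403254 0.08639381] [ 0.07197654 -0.03894968 -1.80472622] [ 0.21515397 -0.00456514  0.043677  ] 0.02467333073818712
[[ 1.700e-03  9.998e-01  2.080e-02]
 [ 6.000e-04  2.080e-02 -9.998e-01]
 [-1.000e+00  1.700e-03 -6.000e-04]]
tip exp [0.54668418 0.0025684  0.08809383] [361.69487357 233.81369664] [320.92648876 208.36671927]
bore [381.59771963 234.90292634] [332.9903397  196.81178398]
off 321 193
off 280 168
```

View pics/m4.png

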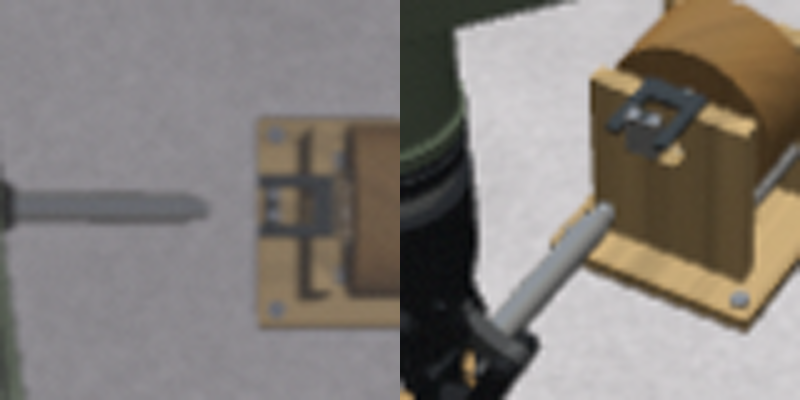

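Tip at top (362.6,234.8) and side (322.4,209.6). I compare it with a stand fit made from the same pictures, so camera bias cancels.

Run:
```python
from fit import *
f=load('t4');g=load('s4')
print('tip',tri(f,(362.5,234.6),g,(322.3,209.5)))
S=[(592,76,45,43,113),(757,136,-45,43,113),(750,275,-45,43,12),(748,324,-60,65,12),(690,97,-17,43,117)]
S=[(g,(u-400)/5+280-.4,v/5+168-.4,*np.array(p)/1000) for u,v,*p in S[:4]]
Tt=[(260,118,60,65,12),(259,326,-60,65,12),(261,177,17,73,117),(260,235,-17,73,117)]
Tt=[(f,u/5+321-.4,v/5+193-.4,*np.array(p)/1000) for u,v,*p in Tt]
for L in(S,Tt+T,S+Tt+T):
  r=fit(L,[.546,-.095,.019,0]);x=r.x;print(x.round(4),r.fun.round(1),'bore',np.round(wp(x,[0,.043,.085]),4),'axis@tip',np.round(wp(x,[0,.095,.085]),4))
```

```text
tip (array([ 5.44806754e-01, -6.77548471e-05,  8.31247799e-02]), np.float64(0.0005448707377568881))
[ 0.5408 -0.0916  0.0165  0.0042] [ 0.4 -0.2 -1.  -0.4 -0.4  1.5  1.  -0.9] bore [ 0.5401 -0.0486  0.0892] axis@tip [0.5392 0.0034 0.0892]
[ 0.5461 -0.0972  0.0186  0.0054] [-0.  -0.2  0.2  0.3 -0.4 -0.7 -0.2  0.3  0.4  0.  -0.3  0.2 -0.   0.1
  0.4 -0.1] bore [ 0.5453 -0.0542  0.0904] axis@tip [ 0.5443 -0.0022  0.0904]
[ 0.5463 -0.0983  0.0206 -0.0035] [ 0.1  0.  -1.5 -0.3 -0.9  1.3  0.5 -1.2  0.1  0.2  0.4  0.5 -0.3 -0.4
 -0.   0.6  0.5  0.4 -0.4  0.5 -0.1  0.1  0.6  0.1] bore [ 0.5454 -0.0553  0.0815] axis@tip [ 0.5443 -0.0033  0.0815]
```

Emit:
arm_command(series=[0.0025,-0.001,0,0,0,0,0,0.0025,-0.001,0.015,0,0,0,0,0.0025,-0.001,0.03,0,0,0,0,0.0025,-0.001,0.04,0,0,0,0,0.0025,-0.001,0.05,0,0,0,0,0.0025,-0.001,0.058,0,0,0,0,0.0025,-0.001,0.066,0,0,0,0,0.0025,-0.001,0.072,0,0,0,0,0.0025,-0.001,0.075,0,0,0,0,0.0025,-0.001,0.075,0,0,0,0])

```text
time_s: 7.58
tool_pos: [0.5431, 0.0976, 0.083]
eef_rot: [0.495, 0.505, -0.495, 0.505]
wrist_force: [-0.3, -0.1, -2.5]
gripper_width: 0.0252
```

Run:
```python
from h import *
g=grab('side','s5');f=grab('top','t5');s=manip.state()
print(s['time_s'],s['tool_pos'],s['wrist_force'],s['torque']);print(R.from_quat(s['eef_rot']).as_matrix().round(4))
L=[cv2.resize(f['pixels'][193:273,321:401,::-1],None,fx=5,fy=5,interpolation=cv2.INTER_CUBIC),cv2.resize(g['pixels'][158:238,290:370,::-1],None,fx=5,fy=5,interpolation=cv2.INTER_CUBIC)]
cv2.imwrite('pics/m5.png',np.hstack(L))
```

```text
7.675 [0.54312773 0.09783128 0.08298682] [ 1.12698835  1.19044982 -1.33862332] [ 0.21333962  0.02754267 -0.00613134]
[[-0.000e+00  9.998e-01  1.920e-02]
 [ 2.000e-04  1.920e-02 -9.998e-01]
 [-1.000e+00  0.000e+00 -2.000e-04]]
```

View pics/m5.png

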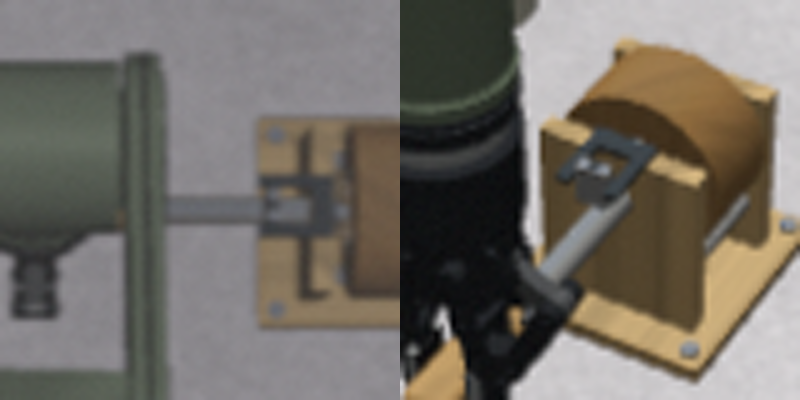

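Shaft is in the entry bore with no side load. Advance to the far cheek.

Emit:
arm_command(series=[0,0,0.01,0,0,0,0,0,0,0.02,0,0,0,0,0,0,0.03,0,0,0,0,0,0,0.038,0,0,0,0,0,0,0.044,0,0,0,0,0,0,0.048,0,0,0,0,0,0,0.052,0,0,0,0,0,0,0.055,0,0,0,0,0,0,0.058,0,0,0,0,0,0,0.06,0,0,0,0,0,0,0.06,0,0,0,0])

```text
time_s: 9.05
tool_pos: [0.5443, 0.0376, 0.083]
eef_rot: [0.495, 0.505, -0.495, 0.505]
wrist_force: [0.5, 0.2, -1.4]
gripper_width: 0.025
```

Emit:
arm_command(series=[0,0,0.002,0,0,0,0,0,0,0.004,0,0,0,0,0,0,0.006,0,0,0,0,0,0,0.008,0,0,0,0,0,0,0.01,0,0,0,0,0,0,0.01,0,0,0,0])

```text
time_s: 9.8
tool_pos: [0.5442, 0.0278, 0.0828]
eef_rot: [0.495, 0.505, -0.495, 0.505]
wrist_force: [-0.9, 1.8, -3.6]
gripper_width: 0.0249
```

Run:
```python
from h import *
s=manip.state();print(s['time_s'],s['tool_pos'],s['wrist_force'],s['torque'])
f=grab('wrist','w6');g=grab('side','s6');t=grab('top','t6')
L=[cv2.resize(t['pixels'][203:273,361:431,::-1],(400,400),interpolation=cv2.INTER_CUBIC),cv2.resize(g['pixels'][158:228,310:380,::-1],(400,400),interpolation=cv2.INTER_CUBIC)]
cv2.imwrite('pics/m6.png',np.hstack(L))
```

```text
9.8 [0.54424539 0.02780581 0.08277418] [-0.86190357  1.81661709 -3.59205291] [ 0.58615783 -0.0148602  -0.01886587]
```

View pics/m6.png

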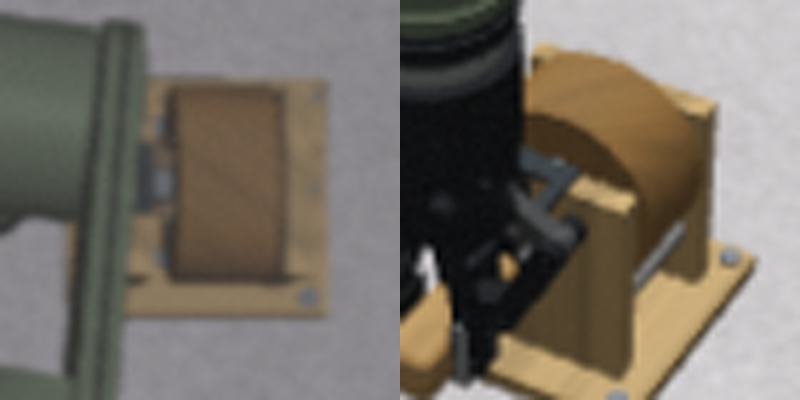

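Tip presses lightly on the top of the far bore (about 2 N). I lower by 1 mm and push on toward the latch.

Emit:
arm_command(series=[0.001,0,0,0,0,0,0,0.001,0,0.002,0,0,0,0,0.001,0,0.004,0,0,0,0,0.001,0,0.006,0,0,0,0,0.001,0,0.008,0,0,0,0,0.001,0,0.01,0,0,0,0,0.001,0,0.01,0,0,0,0])

```text
time_s: 10.82
tool_pos: [0.5448, 0.0172, 0.0821]
eef_rot: [0.495, 0.504, -0.495, 0.505]
wrist_force: [0.0, 2.5, -0.1]
gripper_width: 0.0249
```

Run:
```python
from h import *
s=manip.state();print(s['time_s'],s['tool_pos'],s['wrist_force'],s['torque'])
```

```text
10.825 [0.54480678 0.01720121 0.08214901] [ 0.00418594  2.47126043 -0.14821379] [ 0.3260216   0.06667036 -0.04947094]
```

Emit:
arm_command(series=[0,0,0.001,0,0,0,0,0,0,0.002,0,0,0,0,0,0,0.003,0,0,0,0,0,0,0.004,0,0,0,0,0,0,0.004,0,0,0,0])

```text
time_s: 11.45
tool_pos: [0.5449, 0.0136, 0.0822]
eef_rot: [0.495, 0.505, -0.495, 0.505]
wrist_force: [-2.0, 2.9, 1.9]
gripper_width: 0.0252
```

Emit:
arm_command(series=[0,0,0.001,0,0,0,0,0,0,0.002,0,0,0,0,0,0,0.002,0,0,0,0])

```text
time_s: 11.82
tool_pos: [0.5449, 0.0135, 0.0823]
eef_rot: [0.496, 0.505, -0.494, 0.504]
wrist_force: [-1.1, 9.6, 3.0]
gripper_width: 0.025
```

Run:
```python
from h import *
s=manip.state();print(s['time_s'],s['tool_pos'],s['wrist_force'],s['torque'])
f=grab('wrist','w7')
a=f['pixels'][:,:,::-1];cv2.imwrite('pics/w7c.png',a)
```

```text
11.825 [0.54489365 0.01351777 0.08226751] [-1.11309987  9.55253067  3.01851023] [ 1.26862961  0.13672956 -0.04911147]
```

View pics/w7c.png

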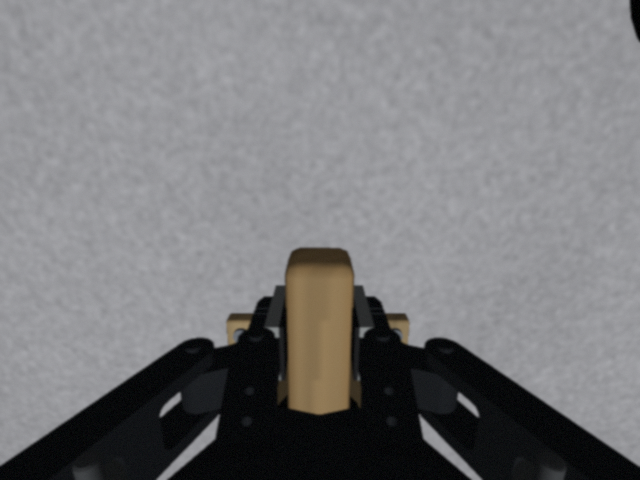

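Force went up to 9.6 N with no further advance. A bit more push should tell whether this is the stop.

Emit:
arm_command(series=[0,0,0.001,0,0,0,0,0,0,0.0025,0,0,0,0,0,0,0.0025,0,0,0,0,0,0,0.0025,0,0,0,0])

```text
time_s: 12.38
tool_pos: [0.5448, 0.0134, 0.0823]
eef_rot: [0.497, 0.506, -0.493, 0.503]
wrist_force: [-0.2, 15.7, 5.0]
gripper_width: 0.025
```

Run:
```python
from h import *
s=manip.state();print(s['time_s'],s['tool_pos'],s['wrist_force'],s['torque'])
g=grab('side','s8');f=grab('wrist','w8');t=grab('top','t8')
L=[cv2.resize(t['pixels'][203:273,361:431,::-1],(400,400),interpolation=cv2.INTER_CUBIC),cv2.resize(g['pixels'][158:228,310:380,::-1],(400,400),interpolation=cv2.INTER_CUBIC)]
cv2.imwrite('pics/m8.png',np.hstack(L))
```

```text
12.375 [0.54484687 0.01340626 0.08233998] [-0.1503937  15.7073166   5.00309636] [2.23001053 0.10332207 0.0288169 ]
```

Firm stop. I test the latch by pulling back gently. If it has dropped, motion should stop after about 1.5 mm.

Emit:
arm_command(series=[0,0,-0.003,0,0,0,0,0,0,-0.005,0,0,0,0,0,0,-0.007,0,0,0,0,0,0,-0.008,0,0,0,0,0,0,-0.008,0,0,0,0])

```text
time_s: 13.15
tool_pos: [0.5449, 0.0151, 0.0821]
eef_rot: [0.495, 0.504, -0.496, 0.505]
wrist_force: [-1.5, -5.6, 1.7]
gripper_width: 0.0249
```

Run:
```python
from h import *
s=manip.state();print(s['time_s'],s['tool_pos'],s['wrist_force'],s['torque'])
```

```text
13.15 [0.54491292 0.01513106 0.08207672] [-1.46574926 -5.61234084  1.70042487] [-0.74847527  0.11047609 -0.04352414]
```

It stops at 1.7 mm with a 5.6 N pull, so it is latched. I relax the load, release, and rise straight up.

Emit:
arm_command(series=[0,0,0.002,0,0,0,0,0,0,0.002,0,0,0,0,0,0,0.002,0,0,0,1,0,0,0.002,0,0,0,1,0,0,0.002,0,0,0,1,0,0,0.002,0,0,0,1,-0.03,0,0,0,0,0,1,-0.07,0,0,0,0,0,1,-0.12,0,0,0,0,0,1,-0.17,0,0,0,0,0,1,-0.17,0,0,0,0,0,1,-0.17,0,0,0,0,0,1])

```text
time_s: 14.65
tool_pos: [0.5443, 0.0172, 0.2516]
eef_rot: [0.495, 0.505, -0.495, 0.505]
wrist_force: [-0.6, 0.7, 0.0]
gripper_width: 0.0855
```

Run:
```python
from h import *
s=manip.state();print(s['time_s'],s['tool_pos'],s['wrist_force'],s['gripper_width'])
f=grab('wrist','w9');g=grab('side','s9')
L=[cv2.resize(f['pixels'][180:360,220:420,::-1],(450,405),interpolation=cv2.INTER_CUBIC),cv2.resize(g['pixels'][155:245,295:370,::-1],(338,405),interpolation=cv2.INTER_CUBIC)]
cv2.imwrite('pics/m9.png',np.hstack(L))
```

```text
14.65 [0.54429655 0.01721746 0.25161317] [-0.62431094  0.72377254  0.03728001] 0.08553071225714486
```

View pics/m9.png

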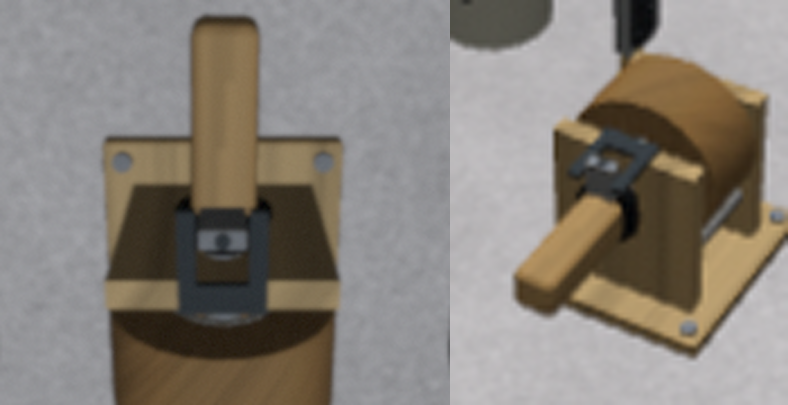

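The spindle sits straight in the stand, with the collar against the entry cheek and the latch down behind it (wrist crop near (222,240)). The gripper is clear, so I hand in.

```bash
python3 -c "
from workcell import manip
print(manip.hand_in(), manip.state()['time_s'])"
```

```text
the job is handed in; nothing more can be done
the job is handed in; nothing more can be done
```

The spindle is fully home in the stand with the latch down behind its collar, and I handed the job in at about 15 s of robot time. I took it from the rest by the handle and threaded it through the entry cheek, the roll core and the far cheek, pausing about 15 mm short of home. Then I pushed it in, released it and lifted clear.

**Checks:**
- **Seated:** the push met a firm stop, with the force rising to about 16 N and no further movement.
- **Latched:** a gentle pull of 5.6 N moved it only 1.7 mm, which matches the 1.5 mm of play.
- **Last picture:** the collar is at the entry cheek, the latch is down behind it, the roll is in the stand and the gripper is clear with no load. I did not see the tip beyond the far cheek in any picture; the arm position and the firm stop are the evidence for it.
- **Mug, tape and cork block:** the arm never went near them, but I did not measure them again at the end.

**Disagreements:** the cameras disagreed by a few millimetres on the bore's height and the stand's position. During insertion the tip also pressed the far bore with about 2 N, so I lowered the hand 1 mm.

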